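# Rehang the jar basket on the long rail

### The job

Lift the wire basket with its three jars off the short rack by its wooden grip and, without setting it down and keeping it level, hang it by both hooks on the rail of the long rack, clear of the stop collar, lowering it gently until the rail takes its weight while you still hold it. Then slide it along the rail, still riding on it, until it is snug against the stop collar, and let go. Do not force it against the rail or the stop, and leave the other things on the counter alone.

Things in the scene. Friction and masses are not known exactly. Their poses are not given: they have to be found in the camera images.
- basket: Wire basket with three jars, 54 (x) by 146 (y) by 55 mm, 0.3 kg (about 0.63 with the jars). Origin: centre of its underside, z up, +x its flat back (at x = 27 mm), towards the rack's rods. Two strap hooks at the back hold it. Hung on a rack, its back leans on the rest bar and it is tipped about 0.05 rad, underside towards the rods.
- grip (a point): Centre of the basket's grip, 145 mm above its origin: a flat wooden bar along the basket's y, 14 mm thick (x), 24 mm high, 140 mm long between two uprights. Free space beside it for the fingers; the hooks' tops are 47 mm lower, the jars' lids 28 mm lower, right under it.
- hook_left (a point): Middle of the ceiling of the basket's +y hook (basket x 34, y 70, z 95 mm). Flat strap, 12 mm wide (outer side at y = 76), open downwards: throat from x = 27 (the flat back) to 41 mm; the prong, 3 mm thick, ends 30 mm below the ceiling and flares out to x = 47 at the tip, so the basket must be lifted more than 30 mm above its hung height to clear a rail. Hung, the rail touches ceiling and prong.
- hook_right (a point): The same point of the other hook, at the basket's y = -70 mm (outer side at y = -76).
- jar_a: Slim jar of preserves with a steel lid, 45 mm diameter, 113 mm high, stands in the basket at its y = -47 mm; origin at the centre of its underside. Mass about 0.11 kg, varies.
- jar_b: The same kind of jar, in the middle of the basket.
- jar_c: The same kind of jar, at the basket's y = +47 mm.
- short_rack: Rack on which the basket hangs at the start; fixed. Origin on the counter under the rail's middle; the rail (steel rod, 10 mm thick) runs along its y, 236 mm between the legs' centres, its axis 145 mm up. A rest bar (8 mm) runs 72 mm below it. The basket hangs on its -x side (facing the robot), its +x along the rack's +x. Hung, its origin is about 32 mm from the rail.
- long_rack: Same kind of rack, longer, empty; fixed. Origin on the counter under the rail's middle; rail 10 mm thick along its y between legs (10 mm) at y = -158 and +158. Telescopic legs are locked at a height that is NOT measured: the level, rigid rail's axis is anywhere from 155 to 195 mm up, so feel for it. Rest bar 8 mm, axis 72 mm below, 1.5 mm to -x. Basket goes on its -x side.
- under_stop (a point): Point on the long rack's base plate (8 mm up) straight below the inner face of the steel stop collar (24 mm diameter, 12 mm long) that sits round the rail beside its +y leg: rack y = 138 mm. The basket is snug when the outer side of its +y hook touches this face (basket at rack y = 62 mm). From there to the -y leg the rail is bare.
- big_jar: Bystander: large full jar, 96 mm diameter, 170 mm high, origin at the centre of its underside.
- small_bottle: Bystander: small amber bottle, 44 mm diameter, 100 mm high, origin at the centre of its underside.
- mug: Bystander: white mug, 80 mm diameter, 90 mm high, origin at the centre of its underside.
Things that resemble listed ones, but are neither listed nor needed, are in the scene too. There is more than one size of the basket; the one meant has the size given above.

How it is judged (in metres and radians):
On the way, in this order (a step that is already met when the one before it is completed fails the run):
1. the basket is unhooked and held clear of the short rack (contact force between the fingers and basket above 0.5 N and contact force between basket and short_rack below 0.01 N and z of basket in the frame of short_rack above 0.085 m), for 0.2 s.
2. still held, it bears on the long rack's rail by both hooks with more than 2 N, at least 12 mm clear of the stop collar (contact force between the fingers and basket above 0.5 N and x of basket in the frame of long_rack between -0.041 and -0.025 m and z of basket in the frame of long_rack between 0.059 and 0.111 m and angle between the y axis of basket and the y axis of long_rack, either way round below 0.08 rad and angle between basket's own z axis and vertical below 0.1 rad and contact force between basket and long_rack above 2 N and y of basket in the frame of long_rack below 0.05 m), for 0.3 s.
3. still held and riding on the rail, it has been slid to within 3.5 mm of the stop collar (contact force between the fingers and basket above 0.5 N and x of basket in the frame of long_rack between -0.041 and -0.025 m and z of basket in the frame of long_rack between 0.059 and 0.111 m and angle between the y axis of basket and the y axis of long_rack, either way round below 0.08 rad and angle between basket's own z axis and vertical below 0.1 rad and contact force between basket and long_rack above 2 N and y of basket in the frame of long_rack between 0.0585 and 0.066 m), for 0.2 s.
At the end, for the whole second after the job is handed in: The basket hangs released and at rest by both hooks on the long rack's rail, bearing on it with more than 2 N, tilted less than 0.1 rad and aligned with the rail within 0.08 rad, its hook within 3.5 mm of the stop collar, all three jars standing upright on its floor (x of basket in the frame of long_rack between -0.041 and -0.025 m and z of basket in the frame of long_rack between 0.059 and 0.111 m and angle between the y axis of basket and the y axis of long_rack, either way round below 0.08 rad and angle between basket's own z axis and vertical below 0.1 rad and contact force between basket and long_rack above 2 N and y of basket in the frame of long_rack between 0.0585 and 0.066 m and contact force between the fingers and basket below 0.05 N and linear speed of basket below 0.02 m/s and angular speed of basket below 0.1 rad/s and angle between each of jar_a, jar_b, jar_c's own z axis and vertical below 0.15 rad and z of jar_a in the frame of basket between -0.003 and 0.012 m and horizontal distance between each of jar_a, jar_b, jar_c and basket below 0.06 m and z of jar_b in the frame of basket between -0.003 and 0.012 m and z of jar_c in the frame of basket between -0.003 and 0.012 m); the robot touches nothing.
It fails at once if the basket, held, is forced against the long rack with more than 20 N (contact force between the fingers and basket above 0.5 N and contact force between basket and long_rack above 20 N).
It fails at once if the basket is tipped more than 0.2 rad or a jar more than 0.3 rad (angle between basket's own z axis and vertical above 0.2 rad or angle between any of jar_a, jar_b, jar_c's own z axis and vertical above 0.3 rad).
It fails at once if the basket is set down on a base plate, the counter or dropped (its underside below 25 mm) (height (world z) of basket below 0.025 m).
It fails at once if a bystander is moved more than 20 mm or tipped more than 0.25 rad ((distance of big_jar from where it was at the start of the episode above 0.02 m or angle between big_jar's own z axis and vertical above 0.25 rad) or (distance of small_bottle from where it was at the start of the episode above 0.02 m or angle between small_bottle's own z axis and vertical above 0.25 rad) or (distance of mug from where it was at the start of the episode above 0.02 m or angle between mug's own z axis and vertical above 0.25 rad)).
It also fails if it takes over 72 s, if anything falls off the work surface, if the arm or the gripper's body presses on something with over 40 N, if the wrist force passes 120 N, or if a joint passes its speed limit or range.

### The arm

A 7-joint arm with a two-finger parallel gripper is mounted at the origin on the work surface. World frame = base frame: x ahead of the robot, y to its left, z up, the work surface at z = 0. Lengths are in m, angles in degrees, forces in N, time in s.
With the tool pointing down it reaches from about 0.425 to 0.875 m from the base axis. Payload 4.7 kg.
Tool frame: the origin (TCP) lies on the centre line of the jaws, within the pads' length; the fingertips stand 19 mm ahead of it and the grasp point (between the pads) is the TCP; z points along the fingers, y is the line along which they close (so a half turn about z gives the same grasp; the last joint's range is limited). The gripper opens to 87 mm and grips with 3 to 60 N. Pads are 19 mm wide; open, the fingers measure 117 mm over their backs; the gripper's body (75 mm by 190 mm) begins 51 mm behind the grasp point.
Start: joints at [65.839, 18.392, -4.016, 83.108, 1.295, 78.541, -3.26], TCP at [0.274, -0.589, 0.242] pointing down, gripper open.
Joint ranges: [-163.93, 163.93], [-17.29, 119.83], [-79.2, 71.16], [3.27, 140.29], [-89.18, 269.18], [5.43, 117.66], [-154.24, 154.24]. Speed limits (degrees/s): [147.25, 147.25, 180, 180, 180, 180, 180].

### API

Orientations are given as [roll, pitch, yaw] about the fixed x, y, z axes, in that order (R = Rz(yaw) Ry(pitch) Rx(roll)).
In Python, from cell import env, imaging gives the robot as it stands.
- The arm moves only by the shell command python3 -m crank 'ROWS' [OPENING] [FORCE]. ROWS is JSON, a list of rows, each an object of numbers: "x", "y", "z": the shift along the tool's x, y, z in m; "turn": the turn about the tool's z in rad. In form: [{"x": .., "y": .., "z": .., "turn": ..}, ...]. A call has 1 to 12 rows; each row is the pose to reach, as a shift and turn from the pose commanded when the call began, along the tool's axes at that moment; what a row does not reach only later rows make up. A row lasts 1/8 s, in which the tool goes at most 62.5 mm and 10.7 degrees, less where a joint would pass 70% of its speed; a pose out of reach is approached as far as the arm can. A call with a gripper value outside its range is refused whole. OPENING is the finger opening in m, from 0 to 0.087, set as the call begins (- or left out, the last holds). The fingers move at their own pace and stop on an object; FORCE is the grip in N (left out, the last holds). Time passes only in rows, so rows that repeat a pose let the fingers close. It gives the time, the measured TCP pose, the force, the opening and the grip force at its end, in the units of the state.
- env.get_obs(): the state, without advancing time (a new reading comes with each control period).
- imaging.read_camera(name): name is "scene" or "top"; returns the picture (400x640x3 uint8, red, green, blue); there is no depth.
- imaging.get_calibration(name): a dict with "camera_matrix" (3x3 intrinsics, pixels), "position" and "attitude" of the camera in the world. Camera axes: x right, y up, looking along -z (the intrinsics and any distortion apply to the point x, -y, -z); pixel columns grow to the right and rows downward; lengths in m; the calibration is good to about 2 mm. A picture is of the moment at which its call begins. get_calibration takes no time and is no camera call.
- env.sign_off(): hands the job in; it is judged then, once.
The state is a dict: "time_s": time; "qpos": joint angles; "joint_velocities": joint speeds; "effort": joint torques, N m; "tool_pos": TCP position; "tool_rot": TCP orientation; "force": force on the tool from outside, world axes, zero at the start; "wrist_torque": the same for the moment, N m; "grip_width": finger opening in m; "grasp_force": force on a finger pad.
Only numpy, scipy, OpenCV 4.12 (cv2) and the standard library are available. Lean on these libraries where they do the work, as an engineer would, in place of code of your own. Each camera call takes 0.05 s, during which the arm holds its last target. There are 200 camera calls.

## Working session

There is one attempt and no reset: what is moved stays moved. The work goes in short steps, Python scripts to look and compute and a shell command to move; the robot and the scene stay as the last step left them, time stands still between calls to the robot, and variables do not carry over. Pictures are saved under pics/ and viewed, at most 12 in all, crops included, and the job is handed in when it is done.

```bash
mkdir -p pics; cat > h.py <<'E'
import numpy as np, cv2
from cell import env, imaging
from scipy.spatial.transform import Rotation as R
def save(n,f): cv2.imwrite(f,cv2.cvtColor(imaging.read_camera(n),cv2.COLOR_RGB2BGR))
E
python3 - <<'E'
from h import *
for n in("scene","top"):
    save(n,f"pics/{n}0.png"); print(imaging.get_calibration(n))
print(env.get_obs())
E
```

```text
{'camera_matrix': array([[447.89616737,   0.        , 314.38426505],
       [  0.        , 447.89616737, 192.50210873],
       [  0.        ,   0.        ,   1.        ]]), 'position': array([1.39417053, 0.10504239, 1.1268649 ]), 'attitude': array([ 42.18675288,  -1.05300891, 100.26509914])}
{'camera_matrix': array([[409.15639674,   0.        , 316.53386826],
       [  0.        , 409.15639674, 197.28102713],
       [  0.        ,   0.        ,   1.        ]]), 'position': array([ 0.2637028 , -0.03341171,  1.42842513]), 'attitude': array([ 11.61980971,  -0.30915532, -88.83788371])}
{'time_s': 0.1, 'qpos': array([65.83838806, 18.43356703, -4.01459696, 83.16839926,  1.29449457,
       78.54189662, -3.25907439]), 'joint_velocities': array([ 0.02192841, -0.02025352,  0.02745479, -0.1982198 ,  0.09593706,
        0.10071456,  0.1409463 ]), 'effort': array([-1.46072987e-03, -4.92575741e+01, -4.06633392e-01, -3.13399959e+01,
       -6.41336432e-02,  3.93866468e-02,  8.53620782e-05]), 'tool_pos': array([ 0.27413836, -0.58884105,  0.24058059]), 'tool_rot': array([-1.79901339e+02,  5.36320719e-03,  2.49711598e+01]), 'force': array([ 0.22036091, -0.39206021, -0.04265378]), 'wrist_torque': array([-0.03145717, -0.02060881, -0.04492487]), 'grasp_force': 0.0, 'grip_width': 0.08688167868884887}
```

View pics/scene0.png

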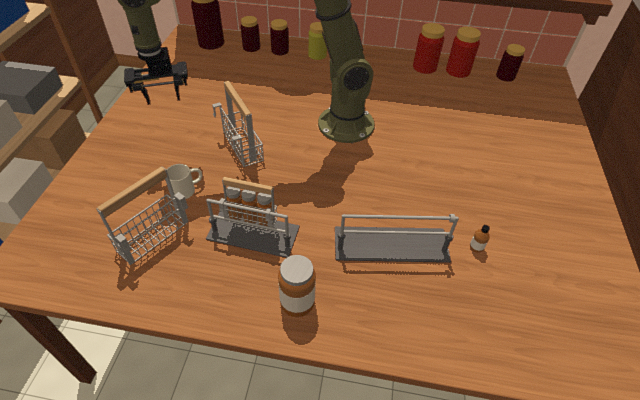

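View pics/top0.png

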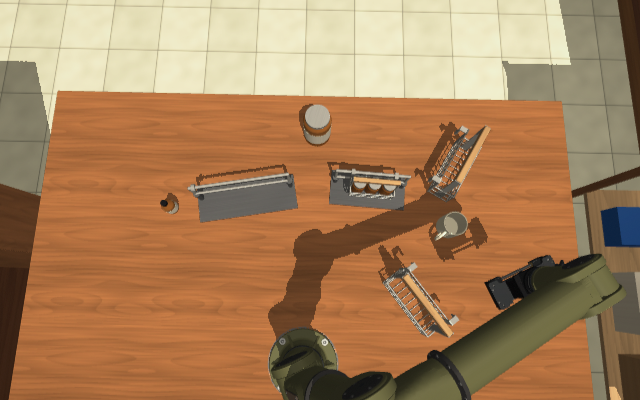

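Candidates for the basket: the empty ones at scene (240,125) and (145,215) versus the one hung on the short rack with three jars at (250,205). The last one fits because it has jars and hangs on the short rack. The long rack is at (393,240), with its collar near (453,218). I'll confirm this in an enlarged crop.

```bash
python3 - <<'E'
from h import *
t=cv2.imread("pics/top0.png"); s=cv2.imread("pics/scene0.png")
a=cv2.resize(t[155:230,180:420],(800,250),interpolation=cv2.INTER_CUBIC)
b=cv2.resize(s[170:270,200:467],(800,300),interpolation=cv2.INTER_CUBIC)
cv2.imwrite("pics/c1.png",np.vstack([a,b]))
E
```

```text
(no output)
```

View pics/c1.png

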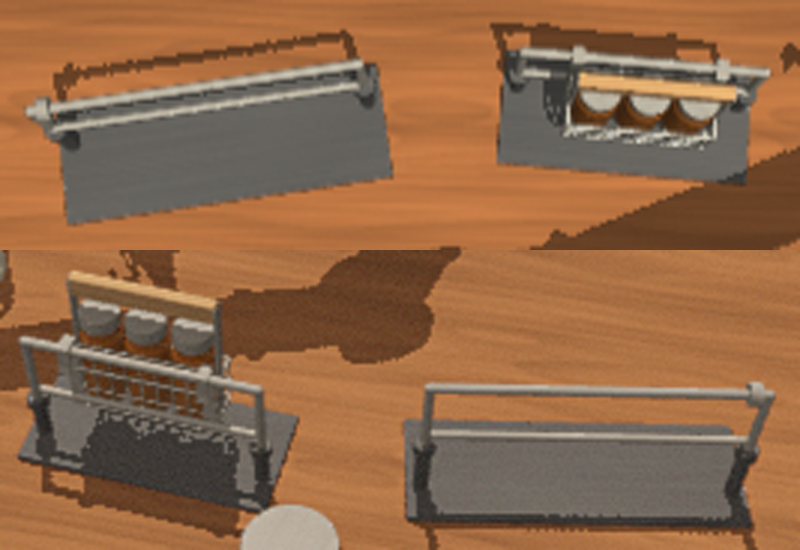

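```bash
cat >> h.py <<'E'
def ray(n,uv):
    c=imaging.get_calibration(n);K=c["camera_matrix"];d=np.linalg.inv(K)@[uv[0],uv[1],1]
    return c["position"],R.from_euler('xyz',c["attitude"],degrees=True).apply([d[0],-d[1],-d[2]])
def onz(n,uv,z):
    p,d=ray(n,uv);return p+d*(z-p[2])/d[2]
def tri(uvs):
    A=np.zeros((3,3));b=np.zeros(3)
    for n,uv in uvs:
        p,d=ray(n,uv);d=d/np.linalg.norm(d);M=np.eye(3)-np.outer(d,d);A+=M;b+=M@p
    return np.linalg.solve(A,b)
def proj(n,P):
    c=imaging.get_calibration(n);q=R.from_euler('xyz',c["attitude"],degrees=True).inv().apply(np.array(P)-c["position"])
    v=c["camera_matrix"]@[q[0],-q[1],-q[2]];return v[:2]/v[2]
E
python3 - <<'E'
from h import *
np.set_printoptions(precision=4,suppress=True)
T=lambda u,v:(180+u/3.333-.35,155+v/3.333-.35)
S=lambda u,v:(200+u/2.996-.33,170+(v-250)/3-.33)
def two(nm,t,s,z):
    print(nm,tri([("top",T(*t)),("scene",S(*s))]),"top@z",onz("top",T(*t),z)[:2],"scene@z",onz("scene",S(*s),z)[:2])
two("SR+y",(520,53),(262,389),.145); two("SR-y",(765,73),(27,343),.145)
two("grip+y",(582,80),(217,303),.212); two("grip-y",(736,93),(72,275),.212)
two("LR+y",(40,110),(766,394),.175); two("LR-y",(363,66),(430,388),.175)
print("plates")
two("L front+y",(70,223),(738,425),.008);two("L front -y",(392,177),(406,420),.008)
for s in((409,519),(752,522)):print("L back",onz("scene",S(*s),.004))
for s in((20,460),(267,507)):print("S back",onz("scene",S(*s),.004))
two("S front+y",(498,163),(298,417),.008)
print("S front -y",onz("top",T(746,184),.008))
E
```

```text
SR+y [ 0.6178 -0.0954  0.1445] top@z [ 0.6176 -0.0953] scene@z [ 0.6182 -0.0953]
SR-y [ 0.6033 -0.3332  0.1415] top@z [ 0.6027 -0.3337] scene@z [ 0.6061 -0.3303]
grip+y [ 0.5754 -0.1479  0.2079] top@z [ 0.5747 -0.1494] scene@z [ 0.579 -0.145]
grip-y [ 0.5663 -0.2907  0.2073] top@z [ 0.5654 -0.2909] scene@z [ 0.5706 -0.2875]
LR+y [0.5472 0.3656 0.161 ] top@z [0.544  0.3574] scene@z [0.5585 0.3655]
LR-y [0.5975 0.0584 0.1582] top@z [0.5933 0.055 ] scene@z [0.6111 0.0614]
plates
L front+y [0.4608 0.3749 0.0063] top@z [0.4606 0.3681] scene@z [0.4607 0.3806]
L front -y [0.5176 0.0333 0.0026] top@z [0.5167 0.032 ] scene@z [0.5217 0.0347]
L back [0.6411 0.0558 0.004 ]
L back [0.5793 0.3934 0.004 ]
S back [ 0.646  -0.3469  0.004 ]
S back [ 0.6541 -0.086   0.004 ]
S front+y [ 0.5352 -0.0794  0.0021] top@z [ 0.5342 -0.0799] scene@z [ 0.5397 -0.0778]
S front -y [ 0.5172 -0.3426  0.008 ]
```

```bash
python3 -m crank '[{"z":-0.05},{"z":-0.1},{"z":-0.14,"x":0.02,"y":-0.01,"turn":-0.1},{"x":0.07,"y":-0.035,"z":-0.14,"turn":-0.25},{"x":0.12,"y":-0.06,"z":-0.14,"turn":-0.4},{"x":0.17,"y":-0.085,"z":-0.14,"turn":-0.55},{"x":0.22,"y":-0.11,"z":-0.14,"turn":-0.7},{"x":0.27,"y":-0.135,"z":-0.14,"turn":-0.85},{"x":0.32,"y":-0.16,"z":-0.14,"turn":-1.0},{"x":0.37,"y":-0.185,"z":-0.14,"turn":-1.073},{"x":0.425,"y":-0.21,"z":-0.14,"turn":-1.073},{"x":0.425,"y":-0.21,"z":-0.14,"turn":-1.073}]' 0.087
```

```text
invalid input
```

```bash
python3 -m crank '[{"x":0,"y":0,"z":-0.05,"turn":0},{"x":0,"y":0,"z":-0.1,"turn":0},{"x":0.02,"y":-0.01,"z":-0.14,"turn":-0.1},{"x":0.07,"y":-0.035,"z":-0.14,"turn":-0.25},{"x":0.12,"y":-0.06,"z":-0.14,"turn":-0.4},{"x":0.17,"y":-0.085,"z":-0.14,"turn":-0.55},{"x":0.22,"y":-0.11,"z":-0.14,"turn":-0.7},{"x":0.27,"y":-0.135,"z":-0.14,"turn":-0.85},{"x":0.32,"y":-0.16,"z":-0.14,"turn":-1.0},{"x":0.37,"y":-0.185,"z":-0.14,"turn":-1.073},{"x":0.425,"y":-0.21,"z":-0.14,"turn":-1.073},{"x":0.425,"y":-0.21,"z":-0.14,"turn":-1.073}]'
```

```text
time_s: 1.6
tool_pos: [0.5737, -0.2128, 0.3807]
tool_rot: [-180.0, -0.2, 87.1]
force: [0.0, -0.1, -0.4]
grip_width: 0.0867
grasp_force: 0.0
```

```bash
python3 -m crank '[{"x":0,"y":0,"z":0.05,"turn":0},{"x":0,"y":0,"z":0.10,"turn":0},{"x":0,"y":0,"z":0.13,"turn":0},{"x":0,"y":0,"z":0.13,"turn":0},{"x":0,"y":0,"z":0.13,"turn":0}]'; python3 - <<'E'
from h import *
save("scene","pics/s1.png");save("top","pics/t1.png")
o=env.get_obs();print(o["tool_pos"],o["tool_rot"])
s=cv2.imread("pics/s1.png")[120:270,180:330];t=cv2.imread("pics/t1.png")[130:230,320:430]
cv2.imwrite("pics/c2.png",np.hstack([cv2.resize(s,(400,400),interpolation=3),cv2.resize(t,(400,400),interpolation=3)]))
E
```

```text
time_s: 2.22
tool_pos: [0.5715, -0.2201, 0.2531]
tool_rot: [179.9, 0.0, 86.4]
force: [0.5, 0.5, -0.1]
grip_width: 0.0871
grasp_force: 0.0
[ 0.57191346 -0.21995675  0.25368466] [1.79820061e+02 6.73699634e-02 8.64316144e+01]
```

View pics/c2.png

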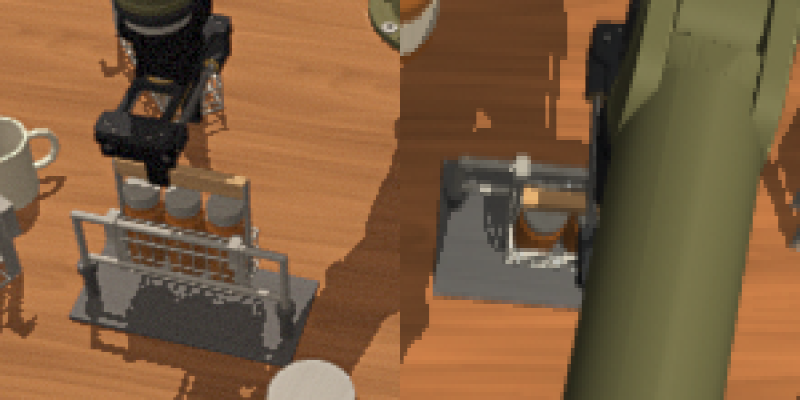

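The scene crop shows the fingers above the grip: the near finger is at crop (157,175) and the bar runs from (117,168) to (250,185). I'll check this by projection.

```bash
python3 - <<'E'
from h import *
f=lambda P:(proj("scene",P)-[180,120])*2.667
for P in([.615,-.2227,.235],[.572,-.220,.203],[.5754,-.1479,.212],[.5663,-.2907,.212]):print(f(P))
E
```

```text
[161.33130692 178.77528766]
[178.62054667 170.51047418]
[243.72217012 176.74034798]
[114.90671355 151.40778532]
```

```bash
python3 -m crank '[{"x":0.002,"y":0,"z":0.02,"turn":0},{"x":0.002,"y":0,"z":0.04,"turn":0},{"x":0.002,"y":0,"z":0.05,"turn":0},{"x":0.002,"y":0,"z":0.05,"turn":0},{"x":0.002,"y":0,"z":0.05,"turn":0}]' && python3 -m crank '[{"x":0,"y":0,"z":0,"turn":0},{"x":0,"y":0,"z":0,"turn":0},{"x":0,"y":0,"z":0,"turn":0},{"x":0,"y":0,"z":0,"turn":0},{"x":0,"y":0,"z":0,"turn":0},{"x":0,"y":0,"z":0,"turn":0},{"x":0,"y":0,"z":0,"turn":0},{"x":0,"y":0,"z":0,"turn":0}]' 0.005 40
```

```text
time_s: 2.95
tool_pos: [0.5716, -0.2176, 0.2023]
tool_rot: [179.9, 0.0, 86.4]
force: [-0.3, -0.5, -0.7]
grip_width: 0.0873
grasp_force: 0.0
time_s: 3.95
tool_pos: [0.5722, -0.2176, 0.2016]
tool_rot: [179.8, 0.0, 86.5]
force: [10.1, -1.2, -7.4]
grip_width: 0.0151
grasp_force: 4.9
```

```bash
python3 -m crank '[{"x":0,"y":0.001,"z":0,"turn":0},{"x":0,"y":0.002,"z":0,"turn":0},{"x":0,"y":0.003,"z":0,"turn":0},{"x":0,"y":0.003,"z":0,"turn":0},{"x":0,"y":0.003,"z":0,"turn":0},{"x":0,"y":0.003,"z":0,"turn":0}]'
```

```text
time_s: 4.7
tool_pos: [0.5733, -0.2177, 0.202]
tool_rot: [-179.9, 0.0, 86.4]
force: [-3.5, 0.7, 5.1]
grip_width: 0.0136
grasp_force: 39.5
```

```bash
python3 -m crank '[{"x":0,"y":0,"z":-0.003,"turn":0},{"x":0,"y":0,"z":-0.008,"turn":0},{"x":0,"y":0,"z":-0.015,"turn":0},{"x":0,"y":0,"z":-0.023,"turn":0},{"x":0,"y":0,"z":-0.032,"turn":0},{"x":0,"y":0,"z":-0.042,"turn":0},{"x":0,"y":0,"z":-0.053,"turn":0},{"x":0,"y":0,"z":-0.065,"turn":0},{"x":0,"y":0,"z":-0.077,"turn":0},{"x":0,"y":0,"z":-0.087,"turn":0},{"x":0,"y":0,"z":-0.092,"turn":0},{"x":0,"y":0,"z":-0.092,"turn":0}]'; python3 -m crank '[{"x":0,"y":0,"z":0,"turn":0},{"x":0,"y":0,"z":0,"turn":0},{"x":0,"y":0,"z":0,"turn":0},{"x":0,"y":0,"z":0,"turn":0}]'; python3 - <<'E'
from h import *
save("scene","pics/s2.png")
s=cv2.imread("pics/s2.png")[90:270,170:410]
cv2.imwrite("pics/c3.png",cv2.resize(s,(800,600),interpolation=3))
E
```

```text
time_s: 6.2
tool_pos: [0.5743, -0.2177, 0.2939]
tool_rot: [180.0, 0.0, 86.4]
force: [-0.5, -0.6, -5.9]
grip_width: 0.0139
grasp_force: 39.6
time_s: 6.7
tool_pos: [0.5741, -0.2177, 0.2934]
tool_rot: [-180.0, 0.0, 86.4]
force: [-0.9, -0.2, -6.6]
grip_width: 0.0134
grasp_force: 39.6
```

View pics/c3.png

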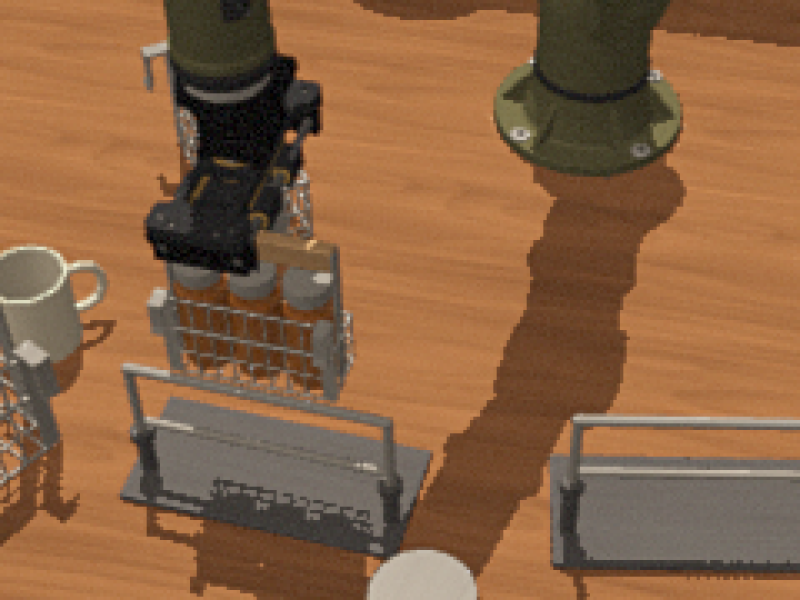

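The basket is held level and clear, with its hooks at crop (158,312) and (322,345). Next I'll enlarge the long rack to refine the rail position.

```bash
python3 - <<'E'
from h import *
s=cv2.imread("pics/scene0.png")[208:268,330:470]; t=cv2.imread("pics/top0.png")[160:200,182:302]
s=cv2.resize(s,(800,343),interpolation=cv2.INTER_CUBIC);t=cv2.resize(t,(768,256),interpolation=cv2.INTER_CUBIC)
cv2.imwrite("pics/c4.png",np.vstack([s,np.pad(t,((0,0),(0,32),(0,0)))]))
S=lambda u,v:(170+u/3.333-.35,90+v/3.333-.35)
z=.2934-.147+.098
for u,v in((323,322),(160,291)):print(onz("scene",S(u,v),z))
a=np.radians(-3.6)
for y in(.07,-.07):print(.574+.044*np.cos(a)-y*np.sin(a),-.2177+.044*np.sin(a)+y*np.cos(a))
E
```

```text
[ 0.60688466 -0.15163579  0.2444    ]
[ 0.5991923  -0.29093159  0.2444    ]
0.6223085124178959 -0.1506009118693108
0.613517839683792 -0.2903246538492688
```

View pics/c4.png

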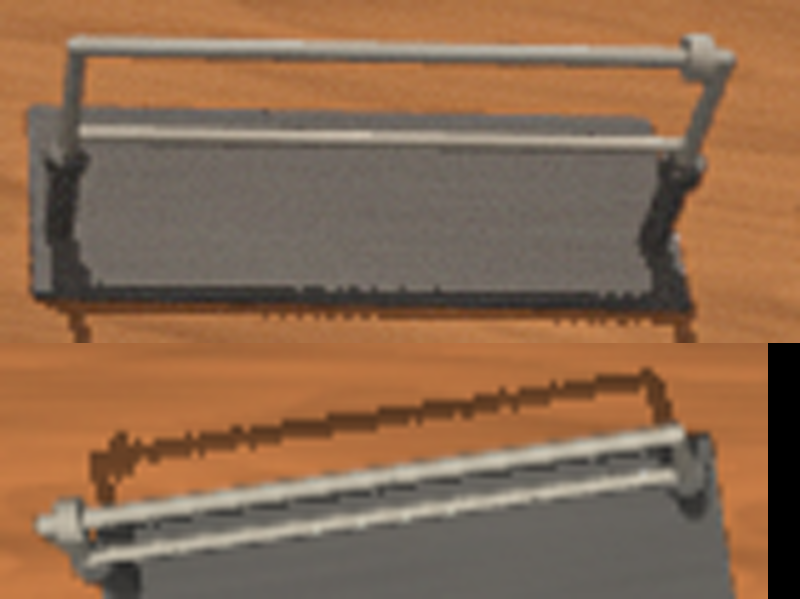

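```bash
python3 - <<'E'
from h import *
from scipy.optimize import least_squares
S=lambda u,v:(330+u/5.714-.41,208+v/5.714-.41)
T=lambda u,v:(182+u/6.4-.42,160+(v-343)/6.4-.42)
# (cam, px, rack y, dz)
L=[("scene",S(735,58),.163,0),("scene",S(68,44),-.163,0),("scene",S(683,57),.138,0),
("top",T(37,525),.163,0),("top",T(688,433),-.163,0),("top",T(84,518),.138,0)]
B=[("scene",S(80,131),-.153,0),("scene",S(683,145),.153,0),("top",T(92,557),.153,0),("top",T(676,474),-.153,0)]
def pt(p,y,x=0,z=0): 
    c,s=np.cos(p[2]),np.sin(p[2]);return [p[0]+c*x-s*y,p[1]+s*x+c*y,p[3]+z]
def f(p):
    return np.concatenate([proj(n,pt(p,y))-uv for n,uv,y,_ in L]+[(proj(n,pt(p,y,-.0015,-.072))-uv)*.7 for n,uv,y,_ in B])
r=least_squares(f,[.572,.212,.165,.165],loss='soft_l1');print(r.x,np.degrees(r.x[2]));print(r.fun.reshape(-1,2).round(2))
for h in(.155,.165,.175):
    q=least_squares(lambda p:f([*p,h]),r.x[:3]);print(h,q.x,q.cost)
E
```

```text
[0.57241664 0.21622616 0.16636817 0.16141418] 9.532194209017987
[[-0.06  0.04]
 [-0.15 -0.03]
 [ 0.09  0.02]
 [-0.59  0.03]
 [-0.34  0.06]
 [-0.05  0.01]
 [-0.27  0.08]
 [-0.58 -0.06]
 [ 0.3  -0.1 ]
 [-0.03  0.  ]]
0.155 [0.5708261  0.21714581 0.16589052] 4.6101373461406725
0.165 [0.57330734 0.2156997  0.16660102] 1.817314136350031
0.175 [0.57577565 0.21425209 0.16733639] 19.479822414867215
```

The fit puts the long rack at (0.5724, 0.2162), yaw 9.5°, with the rail axis about 161–165 mm up. I'm carrying the basket to rack y ≈ 35 mm, above the rail.

```bash
python3 -m crank '[{"x":0.004,"y":-0.002,"z":-0.004,"turn":0},{"x":0.014,"y":-0.006,"z":-0.012,"turn":0},{"x":0.032,"y":-0.012,"z":-0.022,"turn":-0.01},{"x":0.054,"y":-0.02,"z":-0.031,"turn":-0.025},{"x":0.078,"y":-0.028,"z":-0.037,"turn":-0.04},{"x":0.102,"y":-0.036,"z":-0.04,"turn":-0.055},{"x":0.126,"y":-0.044,"z":-0.04,"turn":-0.07},{"x":0.15,"y":-0.052,"z":-0.04,"turn":-0.085},{"x":0.174,"y":-0.059,"z":-0.04,"turn":-0.1},{"x":0.196,"y":-0.065,"z":-0.04,"turn":-0.11},{"x":0.212,"y":-0.069,"z":-0.04,"turn":-0.117},{"x":0.22,"y":-0.07,"z":-0.04,"turn":-0.12}]'
```

```text
time_s: 8.25
tool_pos: [0.5178, 0.0075, 0.3336]
tool_rot: [180.0, 0.0, 93.4]
force: [0.5, 0.0, -7.0]
grip_width: 0.0138
grasp_force: 39.6
```

```bash
python3 -m crank '[{"x":0.004,"y":0,"z":0,"turn":0},{"x":0.014,"y":0.001,"z":0,"turn":-0.01},{"x":0.032,"y":0.003,"z":0,"turn":-0.02},{"x":0.056,"y":0.006,"z":0,"turn":-0.03},{"x":0.082,"y":0.009,"z":0,"turn":-0.045},{"x":0.108,"y":0.012,"z":0,"turn":-0.06},{"x":0.134,"y":0.015,"z":0,"turn":-0.07},{"x":0.16,"y":0.018,"z":0,"turn":-0.08},{"x":0.186,"y":0.021,"z":0,"turn":-0.09},{"x":0.21,"y":0.025,"z":0,"turn":-0.1},{"x":0.228,"y":0.0275,"z":0,"turn":-0.107},{"x":0.237,"y":0.0285,"z":0,"turn":-0.109}]'; python3 -m crank '[{"x":0,"y":0,"z":0.006,"turn":0},{"x":0,"y":0,"z":0.014,"turn":0},{"x":0,"y":0,"z":0.02,"turn":0},{"x":0,"y":0,"z":0.02,"turn":0},{"x":0,"y":0,"z":0.02,"turn":0}]';  python3 - <<'E'
from h import *
save("scene","pics/s3.png");save("top","pics/t3.png");o=env.get_obs();print(o["tool_pos"],o["tool_rot"])
s=cv2.imread("pics/s3.png")[150:270,325:485];t=cv2.imread("pics/t3.png")[150:225,182:302]
s=cv2.resize(s,(480,360),interpolation=cv2.INTER_CUBIC);t=cv2.resize(t,(320,200),interpolation=cv2.INTER_CUBIC)
s=cv2.resize(cv2.imread("pics/s3.png")[165:265,335:470],(800,593),interpolation=cv2.INTER_CUBIC)
cv2.imwrite("pics/c5.png",s)
E
```

```text
time_s: 9.75
tool_pos: [0.5322, 0.2461, 0.3334]
tool_rot: [-180.0, -0.0, 99.7]
force: [0.2, -0.4, -5.8]
grip_width: 0.0135
grasp_force: 39.6
time_s: 10.38
tool_pos: [0.5327, 0.2442, 0.3137]
tool_rot: [180.0, 0.0, 99.5]
force: [0.5, 0.5, -6.0]
grip_width: 0.0135
grasp_force: 39.6
[0.53273375 0.24451196 0.31388776] [ 1.79963672e+02 -3.01936804e-04  9.95596821e+01]
```

View pics/c5.png

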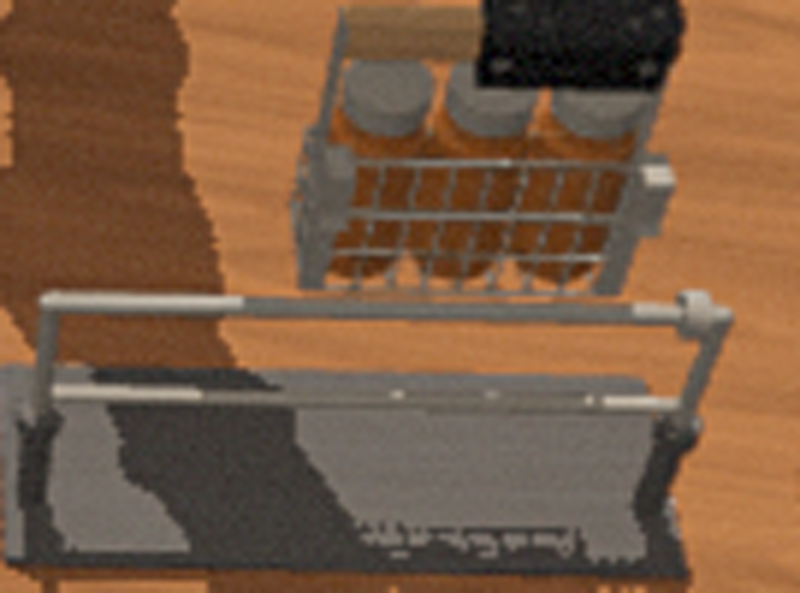

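```bash
python3 -m crank '[{"x":0,"y":0,"z":0.006,"turn":0},{"x":0,"y":0,"z":0.016,"turn":0},{"x":0,"y":0,"z":0.028,"turn":0},{"x":0,"y":0,"z":0.04,"turn":0},{"x":0,"y":0,"z":0.05,"turn":0},{"x":0,"y":0,"z":0.055,"turn":0},{"x":0,"y":0,"z":0.055,"turn":0},{"x":0,"y":0,"z":0.055,"turn":0}]'; python3 - <<'E'
from h import *
save("scene","pics/s4.png");save("top","pics/t4.png");o=env.get_obs();p=o["tool_pos"];print(p,o["force"])
a=np.radians(o["tool_rot"][2]-90);Rz=R.from_euler('z',a)
for b in([41,76,98],[50,76,65],[44,-76,98],[50,-76,65],[50,-64,65],[27,-76,98]):
    w=Rz.apply(np.array(b)/1000)+p-[0,0,.147];print(b,w.round(4),((proj("scene",w)-[335,165])*5.926).round(0))
cv2.imwrite("pics/c6.png",cv2.resize(cv2.imread("pics/s4.png")[165:265,335:470],(800,593),interpolation=cv2.INTER_CUBIC))
E
```

```text
time_s: 11.48
tool_pos: [0.5329, 0.2447, 0.259]
tool_rot: [179.9, -0.0, 99.6]
force: [-0.1, 0.3, -6.4]
grip_width: 0.014
grasp_force: 39.6
[0.5327975  0.24470474 0.25903409] [ 0.90480415  0.12144085 -6.80495746]
[41, 76, 98] [0.5606 0.3265 0.21  ] [645. 254.]
[50, 76, 65] [0.5695 0.328  0.177 ] [632. 315.]
[44, -76, 98] [0.5888 0.1771 0.21  ] [313. 252.]
[50, -76, 65] [0.5947 0.1781 0.177 ] [304. 308.]
[50, -64, 65] [0.5927 0.1899 0.177 ] [330. 309.]
[27, -76, 98] [0.5721 0.1743 0.21  ] [309. 224.]
```

View pics/c6.png

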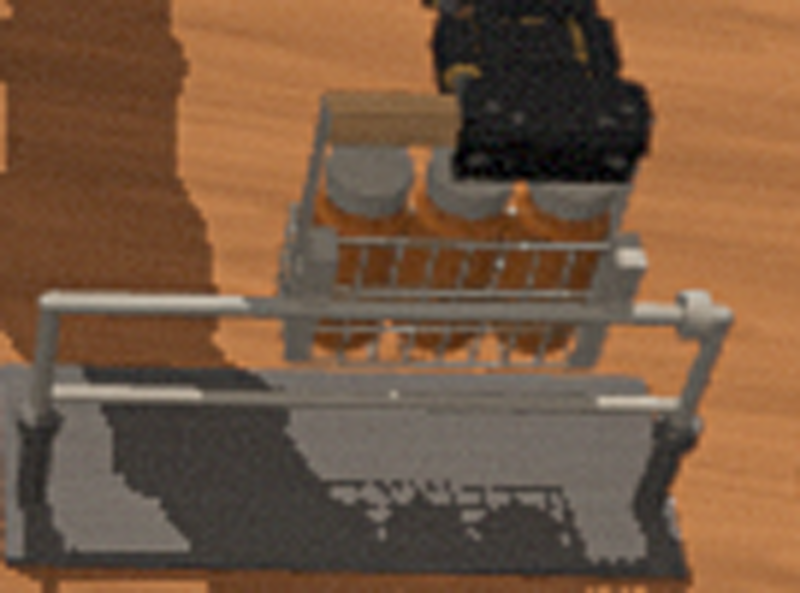

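Hooks line up with the prediction: right edge at 645, left at 308, prong tips at rail height (v≈300). I'll lower in small steps and watch the force.

```bash
for i in 1; do python3 -m crank '[{"x":0,"y":0,"z":0.004,"turn":0},{"x":0,"y":0,"z":0.008,"turn":0},{"x":0,"y":0,"z":0.011,"turn":0},{"x":0,"y":0,"z":0.012,"turn":0},{"x":0,"y":0,"z":0.012,"turn":0}]'; python3 -m crank '[{"x":0,"y":0,"z":0.001,"turn":0},{"x":0,"y":0,"z":0.002,"turn":0},{"x":0,"y":0,"z":0.003,"turn":0},{"x":0,"y":0,"z":0.003,"turn":0},{"x":0,"y":0,"z":0.003,"turn":0}]'; done
```

```text
time_s: 12.2
tool_pos: [0.5326, 0.2445, 0.2464]
tool_rot: [-180.0, 0.0, 99.6]
force: [0.3, 0.7, -6.8]
grip_width: 0.0136
grasp_force: 39.6
time_s: 12.82
tool_pos: [0.5326, 0.2445, 0.2436]
tool_rot: [180.0, 0.0, 99.6]
force: [-1.0, -0.7, -6.6]
grip_width: 0.0137
grasp_force: 39.6
```

```bash
python3 -m crank '[{"x":0,"y":0,"z":0.002,"turn":0},{"x":0,"y":0,"z":0.004,"turn":0},{"x":0,"y":0,"z":0.006,"turn":0},{"x":0,"y":0,"z":0.006,"turn":0},{"x":0,"y":0,"z":0.006,"turn":0}]'
```

```text
time_s: 13.45
tool_pos: [0.5326, 0.2445, 0.2375]
tool_rot: [-180.0, 0.0, 99.6]
force: [0.1, 0.3, -6.5]
grip_width: 0.0136
grasp_force: 39.6
```

```bash
python3 -m crank '[{"x":0,"y":0,"z":0.002,"turn":0},{"x":0,"y":0,"z":0.004,"turn":0},{"x":0,"y":0,"z":0.006,"turn":0},{"x":0,"y":0,"z":0.006,"turn":0},{"x":0,"y":0,"z":0.006,"turn":0}]'
```

```text
time_s: 14.08
tool_pos: [0.5326, 0.2445, 0.2315]
tool_rot: [180.0, 0.0, 99.6]
force: [-0.5, -0.4, -6.4]
grip_width: 0.0136
grasp_force: 39.6
```

```bash
python3 -m crank '[{"x":0,"y":0,"z":0.001,"turn":0},{"x":0,"y":0,"z":0.002,"turn":0},{"x":0,"y":0,"z":0.003,"turn":0},{"x":0,"y":0,"z":0.004,"turn":0},{"x":0,"y":0,"z":0.004,"turn":0}]'
```

```text
time_s: 14.7
tool_pos: [0.5325, 0.2444, 0.2274]
tool_rot: [-180.0, 0.0, 99.6]
force: [0.2, 0.1, -6.4]
grip_width: 0.014
grasp_force: 39.6
```

```bash
python3 -m crank '[{"x":0,"y":0,"z":0.001,"turn":0},{"x":0,"y":0,"z":0.002,"turn":0},{"x":0,"y":0,"z":0.002,"turn":0},{"x":0,"y":0,"z":0.002,"turn":0}]'
```

```text
time_s: 15.2
tool_pos: [0.5326, 0.2445, 0.2255]
tool_rot: [180.0, 0.0, 99.6]
force: [0.0, -0.0, -5.4]
grip_width: 0.0137
grasp_force: 39.6
```

```bash
python3 -m crank '[{"x":0,"y":0,"z":0.001,"turn":0},{"x":0,"y":0,"z":0.001,"turn":0},{"x":0,"y":0,"z":0.001,"turn":0}]'
```

```text
time_s: 15.58
tool_pos: [0.5326, 0.2445, 0.2245]
tool_rot: [-180.0, 0.0, 99.6]
force: [-0.1, 0.4, -6.8]
grip_width: 0.0138
grasp_force: 39.6
```

```bash
python3 -m crank '[{"x":0,"y":0,"z":0.001,"turn":0},{"x":0,"y":0,"z":0.001,"turn":0},{"x":0,"y":0,"z":0.001,"turn":0}]'
```

```text
time_s: 15.95
tool_pos: [0.5326, 0.2445, 0.2235]
tool_rot: [-180.0, 0.0, 99.6]
force: [-0.2, -0.3, -6.5]
grip_width: 0.0136
grasp_force: 39.6
```

```bash
python3 -m crank '[{"x":0,"y":0,"z":0.001,"turn":0},{"x":0,"y":0,"z":0.001,"turn":0},{"x":0,"y":0,"z":0.001,"turn":0}]'
```

```text
time_s: 16.32
tool_pos: [0.5326, 0.2445, 0.2225]
tool_rot: [-180.0, 0.0, 99.6]
force: [-0.4, 0.0, -6.9]
grip_width: 0.0136
grasp_force: 39.6
```

```bash
python3 -m crank '[{"x":0,"y":0,"z":0.001,"turn":0},{"x":0,"y":0,"z":0.001,"turn":0},{"x":0,"y":0,"z":0.001,"turn":0}]'
```

```text
time_s: 16.7
tool_pos: [0.5326, 0.2445, 0.2215]
tool_rot: [-180.0, 0.0, 99.6]
force: [0.4, -0.3, -6.2]
grip_width: 0.0138
grasp_force: 39.6
```

```bash
python3 -m crank '[{"x":0,"y":0,"z":0.001,"turn":0},{"x":0,"y":0,"z":0.001,"turn":0},{"x":0,"y":0,"z":0.001,"turn":0}]'
```

```text
time_s: 17.08
tool_pos: [0.5326, 0.2445, 0.2205]
tool_rot: [-180.0, 0.0, 99.6]
force: [-0.2, 0.1, -6.1]
grip_width: 0.0138
grasp_force: 39.6
```

```bash
python3 -m crank '[{"x":0,"y":0,"z":0.001,"turn":0},{"x":0,"y":0,"z":0.001,"turn":0},{"x":0,"y":0,"z":0.001,"turn":0}]'
```

```text
time_s: 17.45
tool_pos: [0.5326, 0.2446, 0.2199]
tool_rot: [180.0, 0.0, 99.6]
force: [-1.4, -0.4, -2.2]
grip_width: 0.0139
grasp_force: 39.6
```

```bash
python3 -m crank '[{"x":0,"y":0,"z":0.001,"turn":0},{"x":0,"y":0,"z":0.001,"turn":0},{"x":0,"y":0,"z":0.001,"turn":0}]'
```

```text
time_s: 17.82
tool_pos: [0.5326, 0.2446, 0.2197]
tool_rot: [180.0, 0.0, 99.6]
force: [-5.9, -3.0, 5.8]
grip_width: 0.0138
grasp_force: 39.6
```

The rail has taken the weight at TCP z ≈ 0.220 m. I'll ease off half a millimetre and hold.

```bash
python3 -m crank '[{"x":0,"y":0,"z":-0.0006,"turn":0},{"x":0,"y":0,"z":-0.0006,"turn":0},{"x":0,"y":0,"z":-0.0006,"turn":0},{"x":0,"y":0,"z":-0.0006,"turn":0}]'; python3 -c "
from h import *
save('scene','pics/s5.png');o=env.get_obs();print(o['force'],o['wrist_torque'],o['tool_pos'])
cv2.imwrite('pics/c7.png',cv2.resize(cv2.imread('pics/s5.png')[165:265,335:470],(800,593),interpolation=cv2.INTER_CUBIC))"
```

```text
time_s: 18.32
tool_pos: [0.5325, 0.2446, 0.2197]
tool_rot: [180.0, 0.0, 99.6]
force: [-4.9, -3.1, 4.7]
grip_width: 0.0137
grasp_force: 39.6
[-5.16460018 -2.44559059  5.13587024] [-0.51638702  0.8107418  -0.05964027] [0.53256424 0.24459937 0.21970069]
```

View pics/c7.png

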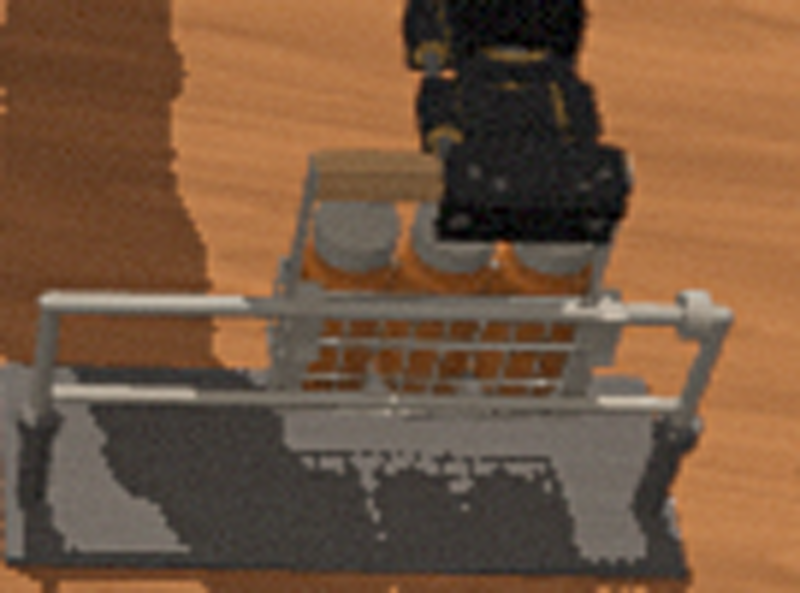

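```bash
python3 -m crank '[{"x":0,"y":-0.0005,"z":-0.0003,"turn":0},{"x":0,"y":-0.001,"z":-0.0003,"turn":0},{"x":0,"y":-0.001,"z":-0.0003,"turn":0},{"x":0,"y":-0.001,"z":-0.0003,"turn":0}]'; python3 -c "
from h import *
o=env.get_obs();print(o['force'],o['wrist_torque'],o['tool_pos'])"
```

```text
time_s: 18.88
tool_pos: [0.5323, 0.2445, 0.2197]
tool_rot: [179.9, -0.0, 99.6]
force: [0.7, -0.3, 2.1]
grip_width: 0.0138
grasp_force: 39.6
[ 0.73194424 -0.29851298  2.07074543] [-0.0223933  -0.36980078 -0.02230631] [0.53234402 0.24450299 0.21965221]
```

```bash
python3 -m crank '[{"x":0.001,"y":0,"z":0,"turn":0},{"x":0.003,"y":0,"z":0,"turn":0},{"x":0.005,"y":0,"z":0,"turn":0},{"x":0.007,"y":0,"z":0,"turn":0},{"x":0.009,"y":0,"z":0,"turn":0},{"x":0.01,"y":0,"z":0,"turn":0},{"x":0.01,"y":0,"z":0,"turn":0},{"x":0.01,"y":0,"z":0,"turn":0}]'
```

```text
time_s: 19.88
tool_pos: [0.5312, 0.2481, 0.2197]
tool_rot: [-179.9, 0.5, 99.3]
force: [-1.9, -12.4, 9.2]
grip_width: 0.0138
grasp_force: 39.7
```

```bash
python3 -m crank '[{"x":-0.003,"y":0,"z":0,"turn":0},{"x":-0.006,"y":0,"z":-0.0003,"turn":0},{"x":-0.006,"y":0,"z":-0.0003,"turn":0},{"x":-0.006,"y":0,"z":-0.0003,"turn":0}]'; python3 - <<'E'
from h import *
save("scene","pics/s6.png");save("top","pics/t6.png");o=env.get_obs();p=o["tool_pos"];print(p,o["force"],o['wrist_torque'])
a=np.radians(9.53);d=p[:2]-[.5724,.2162];print("rack xy",d@[np.cos(a),np.sin(a)],d@[-np.sin(a),np.cos(a)])
s=cv2.imread("pics/s6.png")
A=cv2.resize(s[205:245,370:450],(800,400),interpolation=cv2.INTER_CUBIC)
t=cv2.resize(cv2.imread("pics/t6.png")[165:205,185:265],(400,200),interpolation=cv2.INTER_CUBIC)
b=cv2.resize(cv2.imread("pics/scene0.png")[190:230,205:285],(400,200),interpolation=cv2.INTER_CUBIC)
cv2.imwrite("pics/c8.png",np.vstack([A,np.hstack([t,b])]))
E
```

```text
time_s: 20.38
tool_pos: [0.531, 0.2478, 0.2196]
tool_rot: [-180.0, 0.1, 99.5]
force: [-0.3, -3.2, 3.1]
grip_width: 0.014
grasp_force: 39.7
[0.53098316 0.24776577 0.21961787] [-0.40145253 -3.45903128  3.78363218] [-0.96447351 -0.19968769 -0.31611419]
rack xy -0.03561909582960252 0.03798727060575141
```

View pics/c8.png

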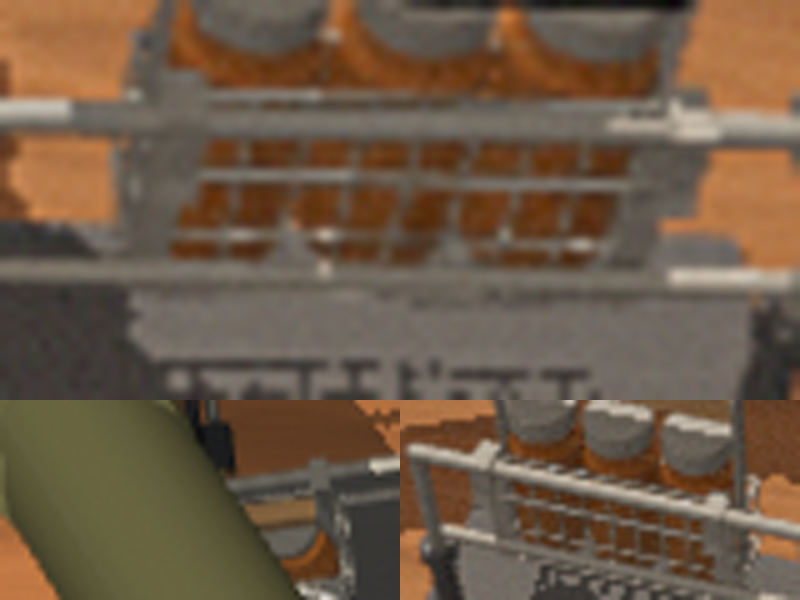

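The hooks straddle the rail in both views and the collar is clear, so this is friction under too much bearing load. I'll lighten the load before sliding.

```bash
python3 -m crank '[{"x":0,"y":0,"z":-0.0004,"turn":0},{"x":0,"y":0,"z":-0.0008,"turn":0},{"x":0,"y":0,"z":-0.0008,"turn":0},{"x":0,"y":0,"z":-0.0008,"turn":0}]'
```

```text
time_s: 20.98
tool_pos: [0.5306, 0.2486, 0.2199]
tool_rot: [-179.9, -0.0, 99.6]
force: [0.3, -1.4, -4.0]
grip_width: 0.0138
grasp_force: 39.6
```

```bash
python3 -m crank '[{"x":0.001,"y":0,"z":0,"turn":0},{"x":0.002,"y":0,"z":0,"turn":0},{"x":0.003,"y":0,"z":0,"turn":0},{"x":0.004,"y":0,"z":0,"turn":0},{"x":0.005,"y":0,"z":0,"turn":0},{"x":0.005,"y":0,"z":0,"turn":0}]'
```

```text
time_s: 21.72
tool_pos: [0.5297, 0.2537, 0.2203]
tool_rot: [-180.0, -0.0, 99.6]
force: [0.4, 0.4, -6.4]
grip_width: 0.0137
grasp_force: 39.6
```

```bash
python3 -m crank '[{"x":0.001,"y":0,"z":0.0003,"turn":0},{"x":0.002,"y":0,"z":0.0005,"turn":0},{"x":0.003,"y":0,"z":0.0005,"turn":0},{"x":0.004,"y":0,"z":0.0005,"turn":0},{"x":0.005,"y":0,"z":0.0005,"turn":0},{"x":0.005,"y":0,"z":0.0005,"turn":0}]'
```

```text
time_s: 22.48
tool_pos: [0.5292, 0.2583, 0.22]
tool_rot: [-180.0, -0.0, 99.6]
force: [0.4, 0.2, -6.1]
grip_width: 0.014
grasp_force: 39.6
```

```bash
python3 -m crank '[{"x":0.001,"y":0,"z":0.0002,"turn":0},{"x":0.002,"y":0,"z":0.0004,"turn":0},{"x":0.003,"y":0,"z":0.0004,"turn":0},{"x":0.004,"y":0,"z":0.0004,"turn":0},{"x":0.004,"y":0,"z":0.0004,"turn":0}]'
```

```text
time_s: 23.1
tool_pos: [0.5289, 0.2621, 0.2198]
tool_rot: [180.0, 0.0, 99.6]
force: [-0.4, -1.7, -2.5]
grip_width: 0.0137
grasp_force: 39.6
```

```bash
python3 -m crank '[{"x":0.001,"y":0,"z":0,"turn":0},{"x":0.002,"y":0,"z":0,"turn":0},{"x":0.003,"y":0,"z":0,"turn":0},{"x":0.004,"y":0,"z":0,"turn":0},{"x":0.004,"y":0,"z":0,"turn":0}]'
```

```text
time_s: 23.72
tool_pos: [0.5281, 0.2661, 0.2198]
tool_rot: [180.0, 0.0, 99.6]
force: [1.4, -3.1, -0.5]
grip_width: 0.0138
grasp_force: 39.6
```

```bash
python3 -m crank '[{"x":0.001,"y":0,"z":-0.0001,"turn":0},{"x":0.002,"y":0,"z":-0.0002,"turn":0},{"x":0.003,"y":0,"z":-0.0002,"turn":0},{"x":0.003,"y":0,"z":-0.0002,"turn":0}]'
```

```text
time_s: 24.22
tool_pos: [0.5274, 0.2693, 0.2198]
tool_rot: [180.0, -0.0, 99.6]
force: [0.2, -3.2, -1.5]
grip_width: 0.0138
grasp_force: 39.6
```

```bash
python3 -m crank '[{"x":0.001,"y":0,"z":0,"turn":0},{"x":0.0015,"y":0,"z":0,"turn":0},{"x":0.0015,"y":0,"z":0,"turn":0}]'
```

```text
time_s: 24.6
tool_pos: [0.5271, 0.2706, 0.2198]
tool_rot: [-180.0, -0.0, 99.6]
force: [0.1, -3.6, -1.9]
grip_width: 0.0139
grasp_force: 39.6
```

```bash
python3 -m crank '[{"x":0.001,"y":0,"z":0,"turn":0},{"x":0.001,"y":0,"z":0,"turn":0},{"x":0.001,"y":0,"z":0,"turn":0}]'
```

```text
time_s: 24.98
tool_pos: [0.527, 0.2716, 0.2198]
tool_rot: [-180.0, -0.0, 99.6]
force: [-1.0, -2.4, -1.1]
grip_width: 0.0139
grasp_force: 39.6
```

```bash
python3 -m crank '[{"x":0.001,"y":0,"z":0,"turn":0},{"x":0.001,"y":0,"z":0,"turn":0},{"x":0.001,"y":0,"z":0,"turn":0}]'
```

```text
time_s: 25.35
tool_pos: [0.5268, 0.2726, 0.2198]
tool_rot: [180.0, -0.0, 99.6]
force: [1.0, -2.9, -1.4]
grip_width: 0.0135
grasp_force: 39.6
```

```bash
python3 -m crank '[{"x":0.001,"y":0,"z":0,"turn":0},{"x":0.001,"y":0,"z":0,"turn":0},{"x":0.001,"y":0,"z":0,"turn":0}]'
```

```text
time_s: 25.72
tool_pos: [0.5268, 0.2729, 0.2198]
tool_rot: [-180.0, 0.0, 99.5]
force: [0.2, -5.2, -1.1]
grip_width: 0.0135
grasp_force: 39.6
```

```bash
python3 -m crank '[{"x":0.0007,"y":0,"z":0,"turn":0},{"x":0.0007,"y":0,"z":0,"turn":0},{"x":0.0007,"y":0,"z":0,"turn":0}]'
```

```text
time_s: 26.1
tool_pos: [0.5268, 0.273, 0.2198]
tool_rot: [-180.0, 0.1, 99.5]
force: [0.5, -5.4, -0.9]
grip_width: 0.0138
grasp_force: 39.6
```

Contact with the collar: TCP stopped at rack y ≈ 63 mm (62 expected). I'll relax the push, hold, then open.

```bash
python3 -m crank '[{"x":-0.0008,"y":0,"z":0.0001,"turn":0},{"x":-0.0008,"y":0,"z":0.0002,"turn":0},{"x":-0.0008,"y":0,"z":0.0002,"turn":0},{"x":-0.0008,"y":0,"z":0.0002,"turn":0}]'
```

```text
time_s: 26.6
tool_pos: [0.5268, 0.2729, 0.2198]
tool_rot: [-180.0, 0.0, 99.6]
force: [-0.3, -5.3, -0.1]
grip_width: 0.0137
grasp_force: 39.6
```

```bash
python3 -m crank '[{"x":0,"y":0,"z":0,"turn":0},{"x":0,"y":0,"z":0,"turn":0},{"x":0,"y":0,"z":0,"turn":0},{"x":0,"y":0,"z":0,"turn":0},{"x":0,"y":0,"z":0,"turn":0},{"x":0,"y":0,"z":0,"turn":0},{"x":0,"y":0,"z":0,"turn":0},{"x":0,"y":0,"z":0,"turn":0}]' 0.085; python3 -m crank '[{"x":0,"y":0,"z":-0.01,"turn":0},{"x":0,"y":0,"z":-0.025,"turn":0},{"x":0,"y":0,"z":-0.05,"turn":0},{"x":0,"y":0,"z":-0.08,"turn":0},{"x":0,"y":0,"z":-0.12,"turn":0},{"x":0,"y":0,"z":-0.15,"turn":0},{"x":0,"y":0,"z":-0.16,"turn":0},{"x":0,"y":0,"z":-0.16,"turn":0}]'
python3 - <<'E'
from h import *
save("scene","pics/s7.png");s=cv2.imread("pics/s7.png")
hsv=cv2.cvtColor(s,cv2.COLOR_BGR2HSV)
# predicted hung pose checks: project +y hook outer edge top vs collar inner face
p=np.array([.5724,.2162,.163]);Rz=R.from_euler('z',9.53,degrees=True)
for y in(.138,.062-.076-0,.062):print(y,(proj("scene",Rz.apply([0,y,0])+p)))
A=cv2.resize(s[170:260,365:485],(800,600),interpolation=cv2.INTER_CUBIC);cv2.imwrite("pics/c9.png",A)
E
```

```text
time_s: 27.6
tool_pos: [0.5267, 0.2733, 0.2196]
tool_rot: [180.0, 0.0, 99.6]
force: [1.1, 0.3, -0.4]
grip_width: 0.0822
grasp_force: 0.0
time_s: 28.6
tool_pos: [0.5267, 0.2735, 0.38]
tool_rot: [179.9, -0.0, 99.6]
force: [0.3, -0.0, -0.9]
grip_width: 0.0852
grasp_force: 0.0
0.138 [449.34188039 217.21970851]
-0.013999999999999999 [394.85146576 216.04224883]
0.062 [422.10497192 216.631158  ]
```

View pics/c9.png

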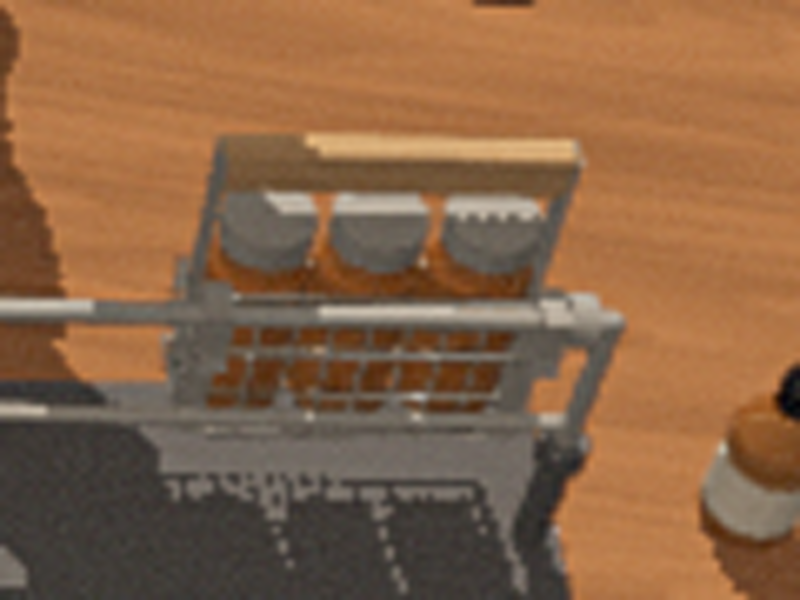

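The basket hangs by both hooks with its jars upright. Its +y hook touches the collar at crop (565,310), and the gripper is clear.

```bash
python3 -c "
from cell import env
print(env.sign_off())"
```

```text
the job is handed in; nothing more can be done
None
```

The basket hangs released by both hooks on the long rack's rail, snug against the stop collar with all three jars upright, and the job is handed in at about 28.6 s; the sign-off gave no verdict, the first slide stuck (about 15 N estimated on the rail), and the basket may have lifted off the rail for part of the slide before riding it again to the collar.

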